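# Raise the splash shield sash to the green clip

### The job

Push the clear sash of the splash shield up from beneath its orange lip, with the fingers and without gripping it or pressing on its top, until the lip is level with the green clip, not running it well past the clip on the way. Leave it standing there and take the hand away. Leave all the glassware and tools on the bench where they stand.

Things in the scene. Friction and masses are not known exactly. Their poses are not given: they have to be found in the camera images.
- shield: Splash shield fixed on the bench: base plate 110 x 440 x 12 mm, two posts 28 mm square at 190 mm left and right, head beam from 542 mm up. Origin on the bench under the middle of the sash; its -x is the front (faces the robot), y runs along it. In front of the sash plane are only lip, clips and 50 mm of base plate. A fixed apron below the sash reaches 97 mm up, its face 9 mm behind the origin.
- sash (a joint): Height the clear window (sash) has been slid up its posts, in m; 0 is its lowest position, 0.22 its upper stop. Counterweighted: it needs about 4 to 6 N to push up, and friction keeps it wherever it is left.
- lip (a point): Centre (mid-length, on the axis) of the sash's orange lip: round bar 16 mm thick, 276 mm long, level along the shield's y, its axis 110 mm above the bench plus the sash joint value, 42 mm in front of the pane's middle (37 mm to the metal edge at the pane's foot). Brackets 120 mm left and right. Free air beneath. A grey cover strip on top (8 to 12 mm above the axis, bar to pane) must not be pressed.
- green_clip: Green plastic clip, 36 mm wide and 16 mm high, fixed round one of the two posts (left or right, it varies), with a nose pointing to the front. It marks the working height, 180 to 310 mm above the bench. Origin at its mid-height, so the lip is level with it when the lip's centre is at the same height as this origin.
- yellow_clip: Yellow clip of the same shape on the other post, at a height of its own: not used for this job.
- amber_bottle_mid (a point): Bystander, loose, to be left alone: amber glass bottle with white cap, 72 mm across, 150 mm tall; point on its axis 75 mm above its foot.
- clear_bottle_mid (a point): Bystander, loose, to be left alone: clear glass bottle with blue cap, 68 mm across, 130 mm tall; point on its axis 65 mm above its foot.
- beaker_mid (a point): Bystander, loose, to be left alone: glass beaker, 64 mm across, 70 mm tall; point on its axis 35 mm above its foot.
- vial_rack_mid (a point): Bystander, loose, to be left alone: blue rack of small amber vials with white caps, 50 x 110 mm, 55 mm tall; point at its centre 25 mm above its foot.
- spanner_mid (a point): Bystander, loose, to be left alone: steel spanner lying flat, 160 mm long; point near its middle, 4 mm above the bench.
- reagent_jar_mid (a point): Bystander, loose, to be left alone: white jar with red lid, 56 mm across, 65 mm tall; point on its axis 32 mm above its foot.
- brass_fitting_mid (a point): Bystander, loose, to be left alone: brass pipe fitting standing upright, 32 mm across, 36 mm tall; point on its axis 18 mm above its foot.

How it is judged:
On the way:
1. the fingers bear on the bar of the lip while it is still well (25 mm or more) below the green clip (contact force between the fingers and sash_c3 above 0.5 N and z of lip in the frame of green_clip below -0.025 m), for 0.1 s.
At the end, for the whole second after the job is handed in: The centre of the lip is level with the green clip's centre within 7 mm up or down, and the sash is at rest (z of lip in the frame of green_clip between -0.007 and 0.007 m and velocity of joint sash between -0.005 and 0.005 m/s); the robot touches nothing.
It fails at once if the lip pinched or pressed from above (over 2 N on its grey top) (contact force between the fingers and sash_c6 above 2 N).
It fails at once if the lip run more than 20 mm above the green clip (z of lip in the frame of green_clip above 0.02 m).
It fails at once if a bystander shifted, lifted or knocked over (20 mm) (distance of any of amber_bottle_mid, clear_bottle_mid, beaker_mid, vial_rack_mid, spanner_mid, reagent_jar_mid, brass_fitting_mid from where it was at the start of the episode above 0.02 m).
It also fails if it takes over 45 s, if anything falls off the work surface, if the arm or the gripper's body presses on something with over 40 N, if the wrist force passes 120 N, or if a joint passes its speed limit or range.

### The arm

A 6-joint arm with a two-finger parallel gripper is mounted at the origin on the work surface. World frame = base frame: x ahead of the robot, y to its left, z up, the work surface at z = 0. Lengths are in m, angles in rad, forces in N, time in s.
With the tool pointing down it reaches from about 0.25 to 0.725 m from the base axis. Payload 4 kg.
Tool frame: the origin (TCP) lies on the centre line of the jaws, within the pads' length; the fingertips stand 22 mm ahead of it and the grasp point (between the pads) lies 3 mm ahead of it; z points along the fingers, y is the line along which they close (so a half turn about z gives the same grasp; the last joint's range is limited). The gripper opens to 85 mm and grips with 20 to 120 N. Pads are 22 mm wide; open, the fingers measure 114 mm over their backs; the gripper's body (76 mm by 85 mm) begins 54 mm behind the grasp point. The pads swing forward as they close: fully open they stand 13 mm farther back than shut.
Start: joints at [1.217, 0.241, 0.005, 1.335, 0, 1.571], TCP at [0.173, 0.469, 0.253] pointing down, gripper open.
Joint ranges: [-2.72, 2.72], [-1.05, 1.87], [-1.09, 1.28], [-1.99, 2.15], [-1.42, 1.44], [-3.14, 3.14]. Speed limits (rad/s): [2.79, 2.79, 3.14, 3.14, 3.14, 3.14].

### API

Orientations are given as a unit quaternion [x, y, z, w].
In Python, from workcell import bot gives the robot as it stands.
- The arm moves only by the shell command python3 -m inch 'ROWS'. ROWS is JSON, one flat list of numbers, 7 for each row, row after row: the shift along the world's x, y, z in mm, then the turn, a rotation vector about the world's x, y, z in rad, then the opening in per cent of the stroke, from 0 (shut) to 100 (fully open). A call has 1 to 8 rows; each row is the pose to reach, as a shift and turn from the pose commanded when the call began; what a row does not reach only later rows make up. A row lasts 1/12 s, in which the tool goes at most 41.7 mm and 7.16 degrees, less where a joint would pass 70% of its speed; a pose out of reach is approached as far as the arm can. A call with a gripper value outside its range is refused whole. The fingers move at their own pace and stop on an object; the grip force is fixed at half the most. Time passes only in rows, so rows that repeat a pose let the fingers close. It gives the time, the measured TCP pose, the force, the opening and the grip force at its end, in the units of the state.
- bot.get_obs(): the state, without advancing time (a new reading comes with each control period).
- bot.camera(name): name is "scene" or "top" or "wrist"; returns the picture (480x640x3 uint8, blue, green, red); there is no depth.
- bot.camera_info(name): a dict with "intrinsics" (3x3 intrinsics, pixels), "camera_from_world" (4x4, takes a point from world to camera coordinates); the wrist camera has in their place "hand_eye" (4x4, takes a point from camera to tool coordinates, whose origin is the TCP and whose axes are the flange's). Camera axes: x right, y down, z forward; pixel columns grow to the right and rows downward; lengths in m; the calibration is good to about 2 mm. A picture is of the moment at which its call begins: read the wrist's pose just before it. camera_info takes no time and is no camera call.
- bot.job_done(): hands the job in; it is judged then, once.
Trained networks look in the newest picture that a camera, given by its name, has taken for a name from the list of things; names that differ only in an ending like _2 or _b are one class to them, and where a whole thing is asked for, a point or a joint stands for the part that bears it (a point fixed in the world has none). Each returns a list of dicts, best first, with "confidence" (0 to 1); they miss things now and then, are a little off and sometimes report something else, mostly with a low value. They report only what shows in the picture. A call takes as long as a camera call.
- bot.silhouettes(camera, target): "mask" (480x640 bool, what is visible of it) and "uv" ([column, row] in pixels, amid what is visible of it).
- bot.spot_point(camera, target): "uv" ([column, row] in pixels: a listed point, or the origin of a listed thing).
The state is a dict: "clock": time; "joint_pos": joint angles; "joint_vel": joint speeds; "tau": joint torques, N m; "eef_pos": TCP position; "tool_rot": TCP orientation; "ft_force": force on the tool from outside, world axes, zero at the start; "ft_torque": the same for the moment, N m; "grip_width": finger opening in m; "grasp_force": force on a finger pad.
Only numpy, scipy, OpenCV 4.12 (cv2) and the standard library are available. Lean on these libraries where they do the work, as an engineer would, in place of code of your own. Each camera call takes 0.05 s, during which the arm holds its last target. There are 200 camera calls.

## Working session

There is one attempt and no reset: what is moved stays moved. The work goes in short steps, Python scripts to look and compute and a shell command to move; the robot and the scene stay as the last step left them, time stands still between calls to the robot, and variables do not carry over. Pictures are saved under pics/ and viewed, at most 10 in all, crops included, and the job is handed in when it is done.

```bash
mkdir -p pics; cat > h.py <<'E'
from workcell import bot
import numpy as np, cv2
def cam(n):
    i=bot.camera_info(n); K=np.array(i["intrinsics"]); T=np.array(i["camera_from_world"]); return K,T
def ray(n,uv):
    K,T=cam(n); d=T[:3,:3].T@np.linalg.solve(K,[uv[0],uv[1],1]); return -T[:3,:3].T@T[:3,3], d/np.linalg.norm(d)
def atz(n,uv,z):
    o,d=ray(n,uv); return o+d*(z-o[2])/d[2]
def tri(a,b):
    (o1,d1),(o2,d2)=a,b; s=np.linalg.lstsq(np.c_[d1,-d2],o2-o1,rcond=None)[0]; p,q=o1+s[0]*d1,o2+s[1]*d2; return (p+q)/2,np.linalg.norm(p-q)
E
python3 - <<'E'
from h import *
np.set_printoptions(precision=3,suppress=True)
I={c:bot.camera(c) for c in("scene","top")}
for c in I: cv2.imwrite(f"pics/{c}0.png",I[c]); print(c,ray(c,(320,240)))
for t in["shield","lip","green_clip","yellow_clip","amber_bottle_mid","clear_bottle_mid","beaker_mid","vial_rack_mid","spanner_mid","reagent_jar_mid","brass_fitting_mid"]:
    r={c:bot.spot_point(c,t)[:1] for c in I}
    print(t,{c:(np.round(v[0]["uv"],1),round(v[0]["confidence"],2)) for c,v in r.items() if v}, end=' ')
    if all(r.values()): print(tri(*[ray(c,r[c][0]["uv"]) for c in I]))
    else: print()
o=bot.get_obs();print(o["eef_pos"],o["tool_rot"],o["clock"])
E
```

```text
scene (array([1.123, 0.388, 0.951]), array([-0.575, -0.35 , -0.739]))
top (array([0.384, 0.048, 1.224]), array([ 0.151, -0.018, -0.988]))
shield {'scene': (array([329. , 309.8]), 0.57), 'top': (array([300.4, 239.5]), 0.94)} (array([0.57 , 0.075, 0.011]), np.float64(0.0030655634781175294))
lip {'scene': (array([339.4, 264.7]), 0.59), 'top': (array([298.4, 249.5]), 0.56)} (array([0.53 , 0.076, 0.135]), np.float64(0.0017958264832331915))
green_clip {'scene': (array([419.2, 280.3]), 0.55), 'top': (array([193.5, 215.9]), 0.81)} (array([0.58 , 0.27 , 0.266]), np.float64(0.007243668577887469))
yellow_clip {'scene': (array([252.7, 195.1]), 0.57), 'top': (array([396.7, 225.5]), 0.68)} (array([ 0.558, -0.119,  0.271]), np.float64(0.003956021397730438))
amber_bottle_mid {'scene': (array([447.2, 369.8]), 0.84), 'top': (array([169.8, 222.6]), 0.6)} (array([0.604, 0.371, 0.07 ]), np.float64(0.004903702182787187))
clear_bottle_mid {'scene': (array([233.5, 238.8]), 0.94), 'top': (array([427.7, 246.3]), 0.83)} (array([ 0.544, -0.221,  0.065]), np.float64(0.004385055756614899))
beaker_mid {'scene': (array([343.5, 364.1]), 0.69), 'top': (array([258.7, 194. ]), 0.69)} (array([0.681, 0.175, 0.025]), np.float64(0.002812427023457554))
vial_rack_mid {'scene': (array([259.1, 314.6]), 0.93), 'top': (array([350.3, 200.6]), 0.76)} (array([ 0.667, -0.051,  0.016]), np.float64(0.0048845082603914056))
spanner_mid {'top': (array([431.7, 312.4]), 0.63)} 
reagent_jar_mid {'scene': (array([452.1, 320.2]), 0.56), 'top': (array([191.2, 279. ]), 0.88)} (array([0.473, 0.33 , 0.045]), np.float64(0.008333474770966317))
brass_fitting_mid {'scene': (array([275.3, 256.4]), 0.56), 'top': (array([377.8, 258.8]), 0.47)} (array([ 0.52, -0.11,  0.04]), np.float64(6.404799231912026e-05))
[0.173 0.469 0.253] [ 0.176  0.984  0.    -0.   ] 1.2
```

View pics/scene0.png

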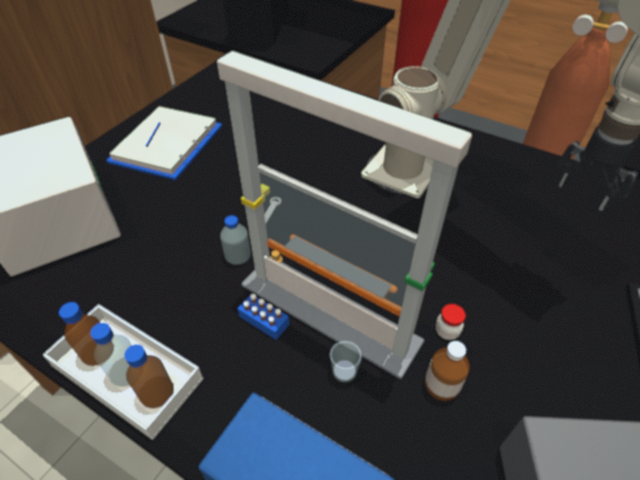

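View pics/top0.png

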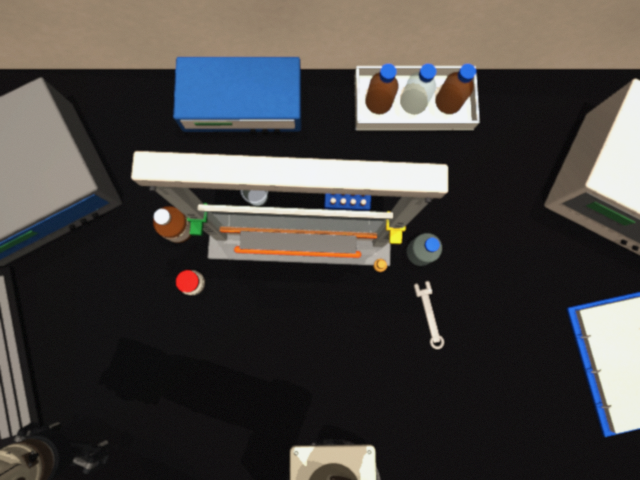

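The scene camera sees the shield from behind. The green clip is on the left post (scene 419,280; top 194,216) and the front lip bar in the top view runs (237,251) to (360,255). The middle in front of the shield is free; the brass fitting stands near the right end (top 380,265) and the jar at far left.

```bash
python3 - <<'E'
from h import *
np.set_printoptions(precision=3,suppress=True)
w=bot.camera_info("wrist"); print(w)
for z in(.12,.135):
    a,b=atz("top",(237,250.5),z),atz("top",(360,255),z); print(a,b,np.linalg.norm(a-b),np.arctan2(b[0]-a[0],a[1]-b[1]))
bot.camera("scene");bot.camera("top")
for t in("green_clip","lip","shield"):
    for c in("scene","top"):
        for s in bot.silhouettes(c,t)[:1]:
            ys,xs=np.where(s["mask"]);print(t,c,s["uv"],s["confidence"],xs.min(),xs.max(),ys.min(),ys.max())
E
```

```text
{'intrinsics': array([[378.595,   0.   , 313.281],
       [  0.   , 378.595, 241.4  ],
       [  0.   ,   0.   ,   1.   ]]), 'hand_eye': array([[-0.   , -0.958, -0.286,  0.075],
       [ 1.   , -0.   ,  0.001, -0.   ],
       [-0.001, -0.286,  0.958, -0.121],
       [ 0.   ,  0.   ,  0.   ,  1.   ]])}
[0.531 0.21  0.12 ] [ 0.519 -0.06   0.12 ] 0.27034424804482765 -0.04271858307260341
[0.529 0.208 0.135] [ 0.517 -0.059  0.135] 0.2666715469189839 -0.04271858307260343
green_clip scene [419.1, 285.2] 0.58 405 430 275 290
green_clip top [195.8, 227.0] 0.79 187 207 216 235
lip scene [335.2, 239.6] 0.85 258 416 166 314
lip top [296.8, 226.9] 0.8 198 392 205 257
shield scene [337.8, 228.9] 0.79 218 469 53 377
shield top [293.9, 190.4] 0.74 132 449 151 265
```

```bash
python3 -m inch '[17,-35,0,0,0,0,0, 34,-70,0,0,0,0,0, 51,-105,0,0,0,0,0, 68,-140,0,0,0,0,0, 85,-175,0,0,0,0,0, 102,-210,0,0,0,0,0, 119,-245,0,0,0,0,0, 136,-280,0,0,0,0,0]'; python3 -c "
from h import *
o=bot.get_obs();print(np.round(o['joint_pos'],3),o['tool_rot'])"
```

```text
clock: 2.27
eef_pos: [0.3096, 0.1874, 0.2536]
tool_rot: [0.176, 0.984, 0.0, 0.0]
ft_force: [0.4, 0.2, 0.2]
grip_width: -0.0
grasp_force: 0.0
[ 0.544 -0.036 -0.307  1.298 -0.     0.897] [1.75655570e-01 9.84451518e-01 3.72902928e-04 4.36616179e-04]
```

```bash
python3 -m inch '[26,-22,0,0,0,0.1,0, 52,-44,0,0,0,0.2,0, 78,-66,0,0,0,0.31,0, 104,-88,0,0,0,0.31,0, 131,-110,0,0,0,0.31,0, 131,-110,0,0,0,0.31,0]'; python3 -m inch '[0,0,0,-0.005,-0.12,0,0, 0,0,0,-0.01,-0.24,0,0, 0,0,0,-0.015,-0.36,0,0, 0,0,0,-0.021,-0.48,0,0, 0,0,0,-0.026,-0.6,0,0, 0,0,0,-0.031,-0.72,0,0, 0,0,0,-0.036,-0.84,0,0, 0,0,0,-0.041,-0.96,0,0]';python3 -c "
from h import *
o=bot.get_obs();print(np.round(o['joint_pos'],3),o['tool_rot'])"
```

```text
clock: 2.77
eef_pos: [0.4444, 0.0758, 0.2532]
tool_rot: [0.025, 1.0, -0.001, 0.002]
ft_force: [0.8, 0.3, -1.1]
grip_width: -0.0002
grasp_force: 0.0
clock: 3.43
eef_pos: [0.4394, 0.0791, 0.2536]
tool_rot: [0.019, 0.889, -0.009, 0.456]
ft_force: [1.1, -0.4, -0.7]
grip_width: -0.0001
grasp_force: 0.0
[ 0.397 -0.359 -0.982  0.047 -0.352  0.269] [ 0.01930161  0.88948865 -0.00886539  0.45646335]
```

```bash
python3 -m inch '[0,0,-30,0,0,0,0, 0,0,-60,0,0,0,0, 0,0,-90,-0.005,-0.12,0,0, 0,0,-120,-0.01,-0.24,0,0, 0,0,-140,-0.01,-0.24,0,0, 0,0,-140,-0.01,-0.24,0,0]';python3 - <<'E'
from h import *
np.set_printoptions(precision=4,suppress=True)
from scipy.spatial.transform import Rotation as R
o=bot.get_obs();print(o['joint_pos'],o['tool_rot'],R.from_quat(o['tool_rot']).as_matrix()[:,2])
cv2.imwrite("pics/w1.png",bot.camera("wrist"))
w=bot.camera_info("wrist");K=np.array(w["intrinsics"])
T=np.eye(4);T[:3,:3]=R.from_quat(o['tool_rot']).as_matrix();T[:3,3]=o['eef_pos'];C=T@np.array(w["hand_eye"]);print(C)
for t in("lip","green_clip","yellow_clip"):
    for s in bot.spot_point("wrist",t)[:1]: d=C[:3,:3]@np.linalg.solve(K,[*s["uv"],1]);print(t,s["uv"],s["confidence"],d/d[0])
E
```

```text
clock: 3.93
eef_pos: [0.5219, 0.1393, 0.183]
tool_rot: [0.024, 0.839, -0.019, 0.543]
ft_force: [0.6, 1.1, -0.9]
grip_width: -0.0003
grasp_force: 0.0
[ 0.5299  0.2205 -1.0841 -0.808  -0.5354  0.2624] [ 0.0236  0.8392 -0.0192  0.5429] [ 0.9104 -0.058  -0.4097]
[[ 0.0607  0.1315  0.9895  0.3805]
 [ 0.9981 -0.002  -0.061   0.148 ]
 [-0.006   0.9913 -0.1314  0.1664]
 [ 0.      0.      0.      1.    ]]
lip [156.3, 219.9] 0.95 [ 1.     -0.4961 -0.1936]
```

View pics/w1.png

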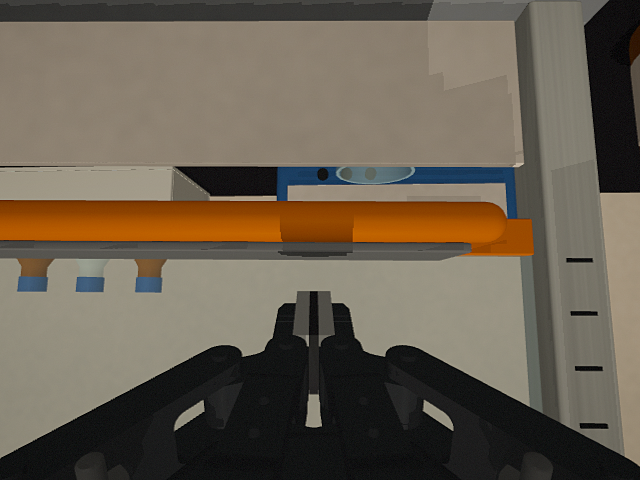

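The picture is upside-down: the orange bar lies at row ~221, the fingers tip at (313,295), i.e. above/in front of the lip. The arm drifted because the elbow limit doesn't allow such a flat tool here. No contact. I'll back off up and use a steeper tool (about 45° down).

```bash
python3 -m inch '[0,0,30,0,0,0,0, 0,0,60,0,0,0,0, 0,0,90,0.005,0.12,0,0, 0,0,120,0.01,0.24,0,0, 0,0,140,0.015,0.36,0,0, 0,0,140,0.015,0.4,0,0, 0,0,140,0.015,0.4,0,0]';python3 - <<'E'
from h import *
np.set_printoptions(precision=4,suppress=True)
from scipy.spatial.transform import Rotation as R
o=bot.get_obs();print(o['joint_pos'],R.from_quat(o['tool_rot']).as_matrix())
E
```

```text
clock: 4.72
eef_pos: [0.5209, 0.1365, 0.321]
tool_rot: [0.024, 0.915, -0.019, 0.402]
ft_force: [1.1, 0.0, -0.4]
grip_width: 0.0005
grasp_force: 0.0
[ 0.4496 -0.1755 -0.5657  0.4233 -0.3762  0.3502] [[-0.6755  0.0584  0.7351]
 [ 0.0283  0.9982 -0.0533]
 [-0.7369 -0.0151 -0.6759]]
```

```bash
python3 -m inch '[-35,-18,0,0,0,0.01,0, -70,-36,-10,0,0,0.02,0, -81,-57,-40,0,0,0.02,0, -81,-57,-40,0,0,0.02,0, -81,-57,-40,0,0,0.02,0]';cat >> h.py <<'E'
from scipy.spatial.transform import Rotation as R
np.set_printoptions(precision=4,suppress=True)
def wrist(name):
    o=bot.get_obs();w=bot.camera_info("wrist");K=np.array(w["intrinsics"])
    im=bot.camera("wrist");cv2.imwrite(f"pics/{name}.png",im)
    T=np.eye(4);T[:3,:3]=R.from_quat(o['tool_rot']).as_matrix();T[:3,3]=o['eef_pos'];C=T@np.array(w["hand_eye"])
    return o,K,C,im
def wray(K,C,uv):
    d=C[:3,:3]@np.linalg.solve(K,[uv[0],uv[1],1]);return C[:3,3],d/np.linalg.norm(d)
E
python3 - <<'E'
from h import *
o,K,C,im=wrist("w2");np.savez("w2",K=K,C=C)
print(o['eef_pos'],o['joint_pos'],C)
for t in("lip","green_clip","yellow_clip"):
    for s in bot.spot_point("wrist",t)[:1]:
        p,d=wray(K,C,s["uv"]);print(t,s["uv"],s["confidence"],[p+d*(x-p[0])/d[0] for x in (.525,.57)])
    for s in bot.silhouettes("wrist",t)[:1]:
        ys,xs=np.where(s["mask"]);print(t,s["uv"],s["confidence"],xs.min(),xs.max(),ys.min(),ys.max())
E
```

```text
clock: 5.13
eef_pos: [0.4373, 0.0778, 0.2731]
tool_rot: [0.014, 0.917, -0.017, 0.399]
ft_force: [1.2, 0.7, 1.0]
grip_width: 0.0001
grasp_force: 0.0
[0.4373 0.0778 0.2731] [ 0.3706 -0.3702 -0.8216  0.3445 -0.31    0.2748] [[ 0.0404  0.4427  0.8958  0.2977]
 [ 0.999  -0.0005 -0.0448  0.0843]
 [-0.0194  0.8967 -0.4423  0.3022]
 [ 0.      0.      0.      1.    ]]
lip [319.5, 174.6] 0.61 [array([0.525 , 0.0764, 0.1353]), array([0.57  , 0.0749, 0.1023])]
lip [316.4, 274.3] 0.81 42 582 163 434
green_clip [596.1, 388.4] 0.59 [array([0.525 , 0.2295, 0.2798]), array([0.57  , 0.2582, 0.2753])]
green_clip [605.5, 383.7] 0.66 569 639 368 399
yellow_clip [32.6, 364.5] 0.57 [array([ 0.525 , -0.0926,  0.2715]), array([ 0.57  , -0.1276,  0.2655])]
yellow_clip [26.1, 360.6] 0.82 0 63 345 379
```

View pics/w2.png

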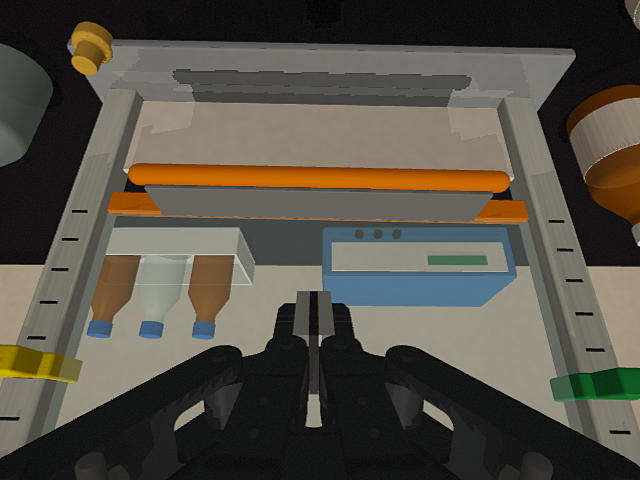

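The lip bar is level at row ~178 (cols 128–510), the green clip on the right of the inverted picture at (596,384), and ray heights give lip ≈0.136, clip ≈0.275. Now down in front of the lip with a steeper tool.

```bash
python3 -m inch '[30,0,0,0,0.12,0,0, 30,0,-35,0,0.12,0,0, 30,0,-70,0,0.12,0,0, 30,0,-105,0,0.12,0,0, 30,0,-140,0,0.12,0,0, 30,0,-172,0,0.12,0,0, 30,0,-172,0,0.12,0,0]';python3 - <<'E'
from h import *
o=bot.get_obs();print(o['joint_pos'],R.from_quat(o['tool_rot']).as_matrix()[:,2])
# clip triangulation
rs=[ray("scene",(419.2,280.3)),ray("top",(193.5,215.9))]
w=np.load("w2.npz");rs.append(wray(w["K"],w["C"],(596.1,388.4)))
A=sum(np.eye(3)-np.outer(d,d) for _,d in rs);b=sum((np.eye(3)-np.outer(d,d))@p for p,d in rs);print(np.linalg.solve(A,b))
E
```

```text
clock: 6.07
eef_pos: [0.4676, 0.0796, 0.0966]
tool_rot: [0.012, 0.941, -0.019, 0.339]
ft_force: [-0.3, -0.4, -1.0]
grip_width: -0.0002
grasp_force: 0.0
[ 0.308   0.0892 -0.9761 -0.1517 -0.2364  0.2515] [ 0.637  -0.0431 -0.7696]
[0.5818 0.2686 0.272 ]
```

```bash
python3 -m inch '[14,0,0,0,0,0,0, 28,0,0,0,-0.06,0,0, 40,-1,0,0,-0.14,0,0, 40,-1,0,0,-0.14,0,0, 40,-1,10,0,-0.14,0,0, 40,-1,15,0,-0.14,0,0]';python3 - <<'E'
from h import *
o,K,C,im=wrist("w3")
print(o['joint_pos'],o['eef_pos'],R.from_quat(o['tool_rot']).as_matrix()[:,2])
E
```

```text
clock: 6.57
eef_pos: [0.5122, 0.0799, 0.1208]
tool_rot: [0.014, 0.912, -0.016, 0.41]
ft_force: [0.5, 0.9, 0.2]
grip_width: 0.0002
grasp_force: 0.0
[ 0.2933  0.1424 -0.9958 -0.3826 -0.2571  0.2119] [0.5122 0.0799 0.1208] [ 0.7474 -0.0399 -0.6632]
```

View pics/w3.png

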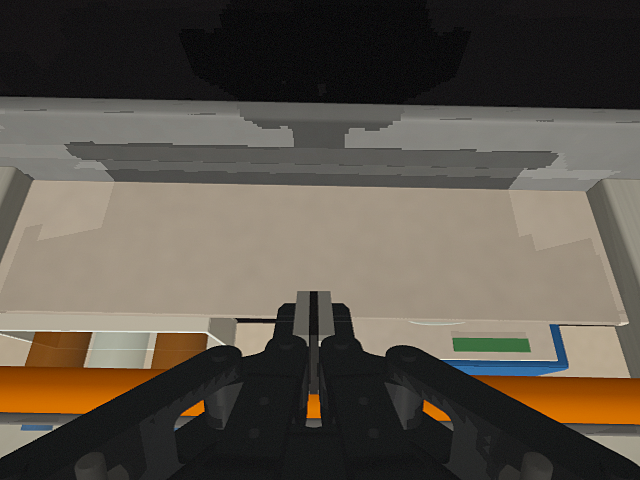

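```bash
python3 -m inch '[0,0,3,0,0,0,0, 0,0,6,0,0,0,0, 0,0,10,0,0,0,0, 0,0,15,0,0,0,0, 0,0,20,0,0,0,0, 0,0,25,0,0,0,0, 0,0,30,0,0,0,0, 0,0,35,0,0,0,0]'; python3 -m inch '[0,0,5,0,0,0,0, 0,0,10,0,0,0,0, 0,0,15,0,0,0,0, 0,0,20,0,0,0,0, 0,0,25,0,0,0,0, 0,0,30,0,0,0,0, 0,0,35,0,0,0,0, 0,0,40,0,0,0,0]'
python3 - <<'E'
from h import *
o,K,C,im=wrist("w4")
print(o['joint_pos'],o['eef_pos'],o['ft_force'],R.from_quat(o['tool_rot']).as_matrix()[:,2])
E
```

```text
clock: 7.28
eef_pos: [0.5104, 0.0795, 0.1538]
tool_rot: [0.013, 0.912, -0.016, 0.409]
ft_force: [-4.6, 1.4, -4.1]
grip_width: 0.0001
grasp_force: 3.4
clock: 7.95
eef_pos: [0.5104, 0.0795, 0.1938]
tool_rot: [0.013, 0.912, -0.016, 0.409]
ft_force: [-5.1, 2.4, -4.7]
grip_width: 0.0001
grasp_force: 3.4
[ 0.2932 -0.0628 -0.8899 -0.07   -0.2565  0.2115] [0.5104 0.0795 0.1938] [-5.1196  2.3927 -4.67  ] [ 0.7464 -0.0396 -0.6643]
```

View pics/w4.png

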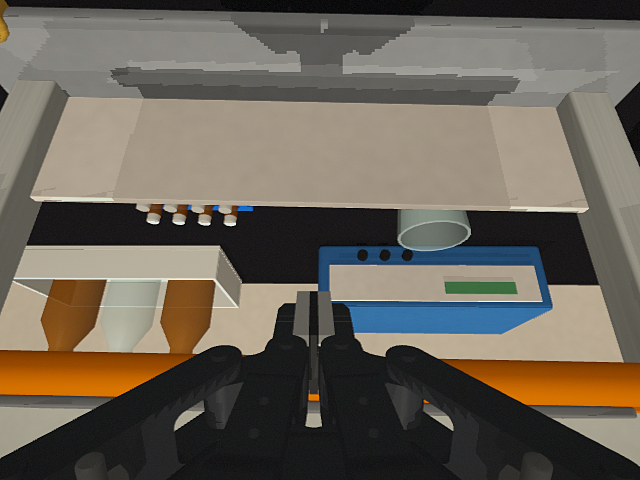

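The bar now rides on the fingers (row ~379 across, behind the fingers) with about 5 N. Continue, stopping short of the clip.

```bash
python3 -m inch '[0,0,5,0,0,0,0, 0,0,10,0,0,0,0, 0,0,15,0,0,0,0, 0,0,20,0,0,0,0, 0,0,25,0,0,0,0, 0,0,30,0,0,0,0, 0,0,35,0,0,0,0, 0,0,38,0,0,0,0]'
python3 - <<'E'
from h import *
o,K,C,im=wrist("w5")
print(o['eef_pos'],o['ft_force'])
hsv=cv2.cvtColor(im,cv2.COLOR_BGR2HSV);m=(hsv[...,0]>8)&(hsv[...,0]<18)&(hsv[...,1]>200)&(hsv[...,2]>120)
for c in(60,150,500,560):
    r=np.where(m[330:,c])[0]+330
    if len(r): 
        p,d=wray(K,C,(c,(r.min()+r.max())/2)); q=[p+d*(x-p[0])/d[0] for x in(.522,.526,.530)]; print(c,r.min(),r.max(),*[v[1:] for v in q])
# scene view too
s=bot.camera("scene");cv2.imwrite("pics/s5.png",cv2.resize(s[150:330,220:460],None,fx=3,fy=3,interpolation=cv2.INTER_CUBIC))
for t in("lip","green_clip"):
    for cn in("scene","wrist"):
        for q in bot.spot_point(cn,t)[:1]: print(t,cn,q["uv"],q["confidence"])
E
```

```text
clock: 8.67
eef_pos: [0.5106, 0.0793, 0.2321]
tool_rot: [0.014, 0.912, -0.016, 0.41]
ft_force: [-5.7, 0.8, -3.7]
grip_width: -0.0003
grasp_force: 3.7
[0.5106 0.0793 0.2321] [-5.7168  0.8155 -3.7247]
60 353 395 [-0.0194  0.2445] [-0.0221  0.2441] [-0.0249  0.2438]
150 355 378 [0.0157 0.2412] [0.0139 0.2408] [0.012  0.2403]
500 362 390 [0.149  0.2429] [0.1507 0.2425] [0.1524 0.2421]
560 363 405 [0.1702 0.2454] [0.1725 0.2451] [0.1747 0.2447]
lip scene [341.5, 230.2] 0.75
green_clip scene [420.1, 274.9] 0.48
green_clip wrist [314.8, 40.9] 0.72
```

View pics/s5.png

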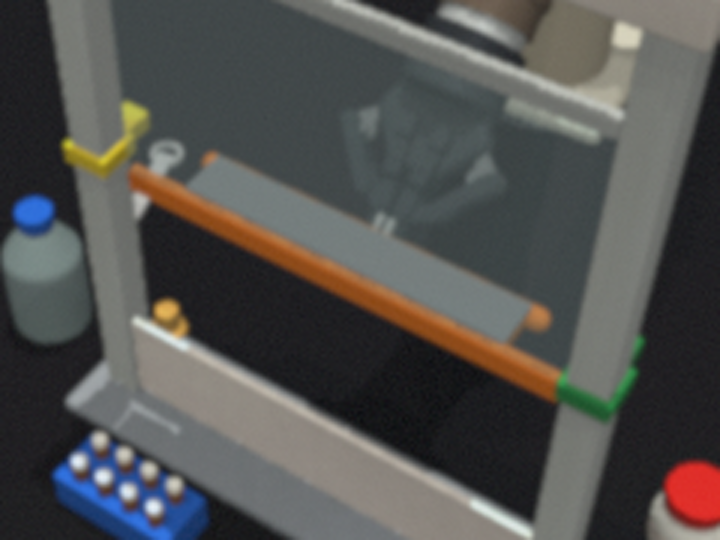

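The scene crop shows the lip (crop 540,318 end) still below the green clip (600,385), bar level. I'll back out, take a level close look at the clip and lip together, then finish.

```bash
python3 -m inch '[0,0,-10,0,0,0,0, -5,0,-20,0,0,0,0, -40,10,-20,0,0,0,0, -75,40,-10,0,0,0,0, -75,75,10,0,0,0,0, -75,80,10,0,0,0,0, -75,80,10,0,0,0,0]'
python3 - <<'E'
from h import *
o,K,C,im=wrist("w6");np.savez("w6",K=K,C=C)
print(o['eef_pos'],C)
for t in("lip","green_clip"):
    for q in bot.spot_point("wrist",t)[:1]: print(t,q["uv"],q["confidence"])
    for s in bot.silhouettes("wrist",t)[:1]:
        ys,xs=np.where(s["mask"]);print(t,s["uv"],s["confidence"],xs.min(),xs.max(),ys.min(),ys.max())
E
```

```text
clock: 9.55
eef_pos: [0.4396, 0.1642, 0.2488]
tool_rot: [0.013, 0.909, -0.012, 0.416]
ft_force: [0.2, 0.1, -0.4]
grip_width: 0.0001
grasp_force: 0.0
[0.4396 0.1642 0.2488] [[ 0.0337  0.4103  0.9113  0.299 ]
 [ 0.9994 -0.0052 -0.0346  0.1695]
 [-0.0094  0.9119 -0.4102  0.2731]
 [ 0.      0.      0.      1.    ]]
lip [166.5, 354.1] 0.79
lip [73.8, 375.6] 0.83 0 442 341 457
green_clip [446.6, 418.6] 0.42 442 453 413 429
```

View pics/w6.png

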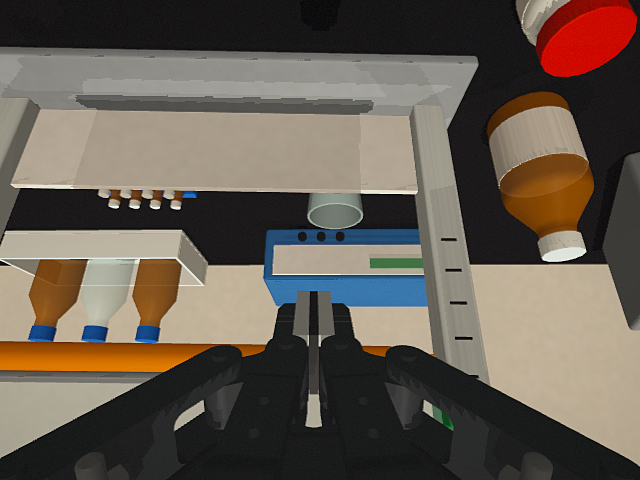

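The gripper hides the clip (only a bit of green at 447,418). Raising the camera and shifting right.

```bash
python3 -m inch '[0,-25,30,0,0,0,0, 0,-50,60,0,0,0,0, 0,-55,75,0,0,0,0, 0,-55,75,0,0,0,0, 0,-55,75,0,0,0,0]'
python3 - <<'E'
from h import *
o,K,C,im=wrist("w7");np.savez("w7",K=K,C=C)
print(o['eef_pos'],C)
for t in("lip","green_clip"):
    for q in bot.spot_point("wrist",t)[:1]: print(t,q["uv"],q["confidence"])
    for s in bot.silhouettes("wrist",t)[:1]:
        ys,xs=np.where(s["mask"]);print(t,s["uv"],s["confidence"],xs.min(),xs.max(),ys.min(),ys.max())
cv2.imwrite("pics/w7c.png",cv2.resize(im[200:400,400:640],None,fx=3,fy=3,interpolation=cv2.INTER_CUBIC))
E
```

```text
clock: 10.22
eef_pos: [0.4376, 0.103, 0.3187]
tool_rot: [0.016, 0.911, -0.016, 0.412]
ft_force: [0.0, -0.1, 0.6]
grip_width: 0.0003
grasp_force: 0.0
[0.4376 0.103  0.3187] [[ 0.0423  0.4178  0.9076  0.2973]
 [ 0.999  -0.0037 -0.0449  0.1096]
 [-0.0153  0.9086 -0.4175  0.3441]
 [ 0.      0.      0.      1.    ]]
lip [279.5, 246.5] 0.88
lip [234.0, 303.3] 0.62 0 537 233 457
green_clip [546.0, 311.6] 0.87
green_clip [233.3, 306.9] 0.7 0 537 234 457
```

View pics/w7c.png

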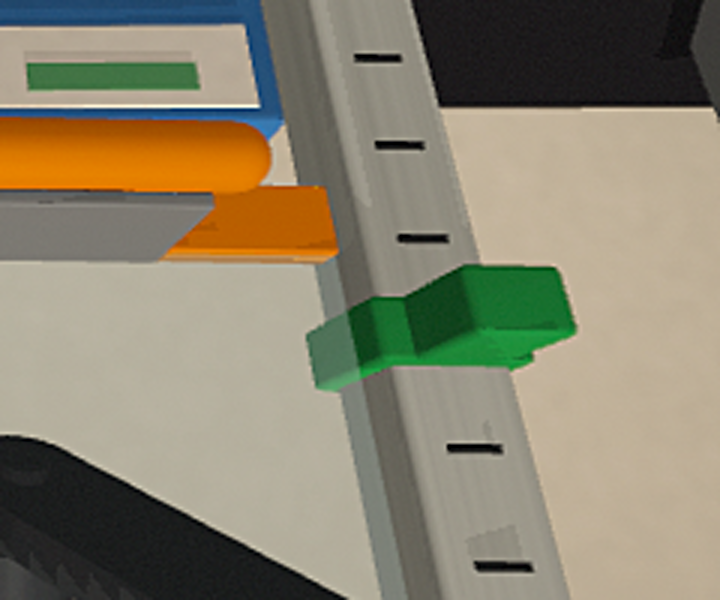

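```bash
python3 - <<'E'
from h import *
w=np.load("w7.npz");K,C=w["K"],w["C"]
def at(uv,xs):
    p,d=wray(K,C,uv);
    for x in xs: print(uv,p+d*(x-p[0])/d[0])
at((480,251.7),(.527,.5305,.534)); at((531,310.3),(.553,.557,.561)); at((573.3,299.3),(.53,.54,.545)); at((546,311.6),(.565,.575))
at((529.5,334.5),(.56,)) 
E
```

```text
(480, 251.7) [0.527  0.2064 0.2462]
(480, 251.7) [0.5305 0.2079 0.2447]
(480, 251.7) [0.534  0.2093 0.2432]
(531, 310.3) [0.553  0.2438 0.2779]
(531, 310.3) [0.557  0.2459 0.2768]
(531, 310.3) [0.561  0.248  0.2758]
(573.3, 299.3) [0.53   0.2586 0.2769]
(573.3, 299.3) [0.54  0.265 0.274]
(573.3, 299.3) [0.545  0.2682 0.2725]
(546, 311.6) [0.565  0.2602 0.2757]
(546, 311.6) [0.575  0.2658 0.2731]
(529.5, 334.5) [0.56   0.2429 0.2926]
```

```bash
python3 -m inch '[10,-12,-35,0,0,0,0, 20,-24,-70,0,0,0,0, 25,-24,-105,0,0,0,0, 25,-24,-114,0,0,0,0, 50,-24,-114,0,0,0,0, 73,-24,-114,0,0,0,0, 73,-24,-114,0,0,0,0, 73,-24,-108,0,0,0,0]'; python3 -c "
from h import *
o=bot.get_obs();print(o['eef_pos'],R.from_quat(o['tool_rot']).as_matrix()[:,2],o['ft_force'])"
```

```text
clock: 11.13
eef_pos: [0.5095, 0.0806, 0.2073]
tool_rot: [0.013, 0.912, -0.016, 0.409]
ft_force: [-0.3, -0.5, -0.9]
grip_width: -0.0003
grasp_force: 0.0
[0.5095 0.0806 0.2073] [ 0.7454 -0.0408 -0.6654] [-0.3203 -0.4892 -0.9304]
```

```bash
python3 -m inch '[0,0,6,0,0,0,0, 0,0,12,0,0,0,0, 0,0,17,0,0,0,0, 0,0,22,0,0,0,0, 0,0,27,0,0,0,0, 0,0,32,0,0,0,0, 0,0,36,0,0,0,0, 0,0,40,0,0,0,0]'; python3 -m inch '[0,0,2,0,0,0,0, 0,0,4,0,0,0,0, 0,0,4,0,0,0,0, 0,0,4,0,0,0,0]'
```

```text
clock: 11.8
eef_pos: [0.5083, 0.0806, 0.2482]
tool_rot: [0.013, 0.912, -0.016, 0.409]
ft_force: [-6.1, 1.3, -3.7]
grip_width: 0.0
grasp_force: 3.5
clock: 12.13
eef_pos: [0.5085, 0.0806, 0.2524]
tool_rot: [0.013, 0.912, -0.016, 0.409]
ft_force: [-8.3, 1.7, -2.6]
grip_width: 0.0
grasp_force: 3.6
```

```bash
python3 -m inch '[0,0,3,0,0,0,0, 0,0,6,0,0,0,0, 0,0,9,0,0,0,0, 0,0,11,0,0,0,0, 0,0,11.5,0,0,0,0, 0,0,11.5,0,0,0,0]'; python3 -m inch '[0,0,-10,0,0,0,0, -5,0,-22,0,0,0,0, -35,0,-22,0,0,0,0, -70,0,-10,0,0,0,0, -75,10,30,0,0,0,0, -75,20,65,0,0,0,0, -75,22,75,0,0,0,0, -75,22,75,0,0,0,0]'
python3 - <<'E'
from h import *
o,K,C,im=wrist("w8");np.savez("w8",K=K,C=C)
print(o['eef_pos'])
for t in("lip","green_clip"):
    for q in bot.spot_point("wrist",t)[:1]: print(t,q["uv"],q["confidence"])
cv2.imwrite("pics/w8c.png",cv2.resize(im[220:420,400:640],None,fx=3,fy=3,interpolation=cv2.INTER_CUBIC))
E
```

```text
clock: 12.63
eef_pos: [0.5085, 0.0805, 0.2638]
tool_rot: [0.013, 0.912, -0.016, 0.409]
ft_force: [-8.7, 1.8, -2.8]
grip_width: -0.0002
grasp_force: 3.9
clock: 13.3
eef_pos: [0.4382, 0.1045, 0.3495]
tool_rot: [0.015, 0.908, -0.012, 0.418]
ft_force: [0.5, 0.8, 0.4]
grip_width: 0.0003
grasp_force: 0.0
[0.4382 0.1045 0.3495]
lip [276.8, 241.8] 0.87
green_clip [527.8, 266.6] 0.56
```

View pics/w8c.png

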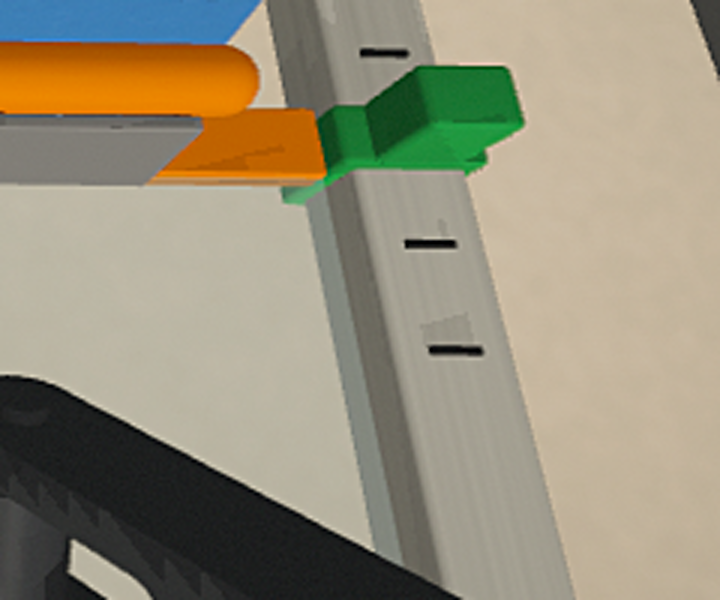

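```bash
python3 - <<'E'
from h import *
w=np.load("w8.npz");K,C=w["K"],w["C"]
for uv,x in(((475,246.3),.5305),((520,265.7),.557),((556.7,252),.54),((276.8,241.8),.525)):
    p,d=wray(K,C,uv);print(uv,p+d*(x-p[0])/d[0])
p=C[:3,3];print(p)
E
```

```text
(475, 246.3) [0.5305 0.2071 0.2739]
(520, 265.7) [0.557  0.2473 0.2779]
(556.7, 252) [0.54   0.2646 0.2745]
(276.8, 241.8) [0.525  0.0766 0.2721]
[0.2975 0.1104 0.3731]
```

The crop shows the lip bar (225,79) and the clip's ring and nose (360,137 and 470,96). The computed heights are 0.274 for the lip and about 0.2745–0.278 for the clip, and the hand is clear.

```bash
python3 -c "
from workcell import bot
print(bot.job_done())"
```

```text
the job is handed in; nothing more can be done
None
```

I pushed the sash up from beneath its lip until the lip measured 0.5 to 4 mm below the green clip's centre (tolerance 7 mm), took the hand clear, and handed the job in; no verdict came back, and I never re-measured the glassware and tools, though nothing suggested they were touched.

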